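# Load a stamping die and uncover its inner lid

## Task

Seat the round blank in the die's cavity and let go of it. Then lift the two nested lids together by the inner lid's centre stem, lower them over the blank until the inner lid sits flat on the die, and let go of the stem. Finally grip the outer lid by its collar and lift it alone straight up off the stem, leaving the inner lid sitting on the die undisturbed, and finish still holding the outer lid level in the air, well clear above the stem's top; leave the pliers, tape measure and screwdriver alone.

Things in the scene. Friction and masses are not known exactly. Their poses are not given: they have to be found in the camera images.
- blank: loose round aluminium blank, a disc 44 mm in diameter and 20 mm thick, 82 g nominal, lying flat on the bench. Origin: centre of its underside; z is its axis, up.
- die: steel die fixed to the bench: block 88 x 88 mm, flat top face 24 mm above the bench, with a round blind cavity in the middle (47 mm wide, 8 mm deep, small chamfer); a seated blank stands 12 mm proud. Its 9 mm thick foot plate sticks out 18 mm on both y sides, with a cap screw on each, 15 mm above the bench. Origin: centre of its underside; z up.
- die_cavity (a point): centre of the cavity's floor, 16 mm above the bench, where the centre of the seated blank's underside belongs; z up.
- die_face (a point): centre of the die's top face, 24 mm above the bench, where the inner lid's origin belongs; z up.
- inner_lid: loose steel inner lid, 280 g: round cap 70 mm wide, 20 mm high, recess below 49 mm wide, 14 mm deep that goes over the proud blank; a round stem, 22 mm thick, stands on its centre from 20 to 73 mm. Starts on the bench under the outer lid, only the top 24 mm of the stem sticking out of the collar; the stem carries both lids. Origin: centre of its lower rim; z up along the stem.
- stem_top (a point): centre of the top end of the inner lid's stem, 73 mm above the inner lid's lower rim.
- outer_lid: loose aluminium outer lid, 180 g, 84 mm wide, 44 mm high: skirt (inside 76 mm) with a top plate, its upper face at 20 mm; on it a collar 46 mm wide from 20 to 44 mm, with a 26 mm hole for the stem through both. It rests loosely on the inner lid; nested, its origin is 5 mm above the inner lid's and its skirt touches nothing below. Origin: centre of the skirt's lower rim; z up.
- collar_top (a point): centre of the collar's upper end, 44 mm above the outer lid's lower rim; nested, the stem sticks out 24 mm above it.
- pliers: combination pliers with red handles, 166 mm long, 14 mm high, lying behind the work, in front of the tall drill press and chop saw (whose front knob reaches towards the robot, so keep the arm close in when it swings across); bystander, leave alone. Origin near its middle.
- tape_measure: yellow tape measure, 41 x 93 x 64 mm, standing at the back left; bystander, leave alone. Origin: centre of its underside.
- screwdriver_stub: stubby screwdriver with a yellow handle, 109 mm long, 33 mm thick, lying on the right of the bench; bystander, leave alone. Origin near its middle.
Things that resemble listed ones, but are neither listed nor needed, are in the scene too. Leave any black look-alike of the blank alone.

How it is judged:
By the outcome, as a careful person would: the job done as asked, in the order asked, and still so for the second after the job is handed in, while the arm keeps its last pose, push and grip.
It also fails if it takes over 72 s, if anything falls off the work surface, if the arm or the gripper's body presses on something with over 40 N, if the wrist force passes 120 N, or if a joint passes its speed limit or range.

## Robot

A 7-joint arm with a two-finger parallel gripper is mounted at the origin on a cart in front of the work surface, level with it; the furniture and walls round the work are solid. World frame = base frame: x ahead of the robot, y to its left, z up, the work surface at z = 0. Lengths are in m, angles in rad, forces in N, time in s.
With the tool pointing down it reaches from about 0.425 to 0.925 m from the base axis. Payload 6.8 kg.
Tool frame: the origin (TCP) lies at the very end of the fingers, on their centre line; the grasp point (between the pads) lies bot.grip_point_offset behind it (bot.grip_point_offset is the distance from the TCP to the grasp point, in m); z points along the fingers, y is the line along which they close (so a half turn about z gives the same grasp; the last joint's range is limited). The gripper opens to 85 mm and grips with 20 to 120 N. Pads are 22 mm wide; open, the fingers measure 114 mm over their backs; the gripper's body (76 mm by 85 mm) begins 54 mm behind the grasp point. The pads swing forward as they close: fully open they stand 13 mm farther back than shut.
Start: joints at [1.071, 0.477, 0.022, 1.555, -0.011, 1.109, -0.083], TCP at [0.258, -0.624, 0.231] pointing down, gripper open.
Joint ranges: [-2.96, 2.96], [-0.34, 2.1], [-1.41, 1.46], [0.24, 2.44], [-1.37, 4.51], [0.17, 1.92], [-2.96, 2.96]. Speed limits (rad/s): [2.39, 2.39, 3.14, 3.14, 3.14, 3.14, 3.14].

## Interface

Orientations are given as a unit quaternion [w, x, y, z].
In Python, from station import bot, imaging gives the robot as it stands. The module is installed in compiled form; this text tells all that it offers.
- The arm moves only by the tool carry_out, never from a script. Its argument "targets" is one flat list of numbers, 5 for each row, row after row: the closure in counts, from 0 (fully open) to 255 (shut), then the shift along the world's x, y, z in mm, then the turn about the world's z in degrees. A call has 1 to 20 rows; each row shifts and turns the commanded pose from where the row before left it; what a row does not reach is not made up. A row lasts 1/10 s, in which the tool goes at most 50 mm and 8.59 degrees, less where a joint would pass 70% of its speed; a pose out of reach is approached as far as the arm can. A call is refused whole if a number of a shift passes 50 or a number of a turn 8.59, either way. A call with a gripper value outside its range is refused whole. The fingers move at their own pace and stop on an object; "newtons" is the grip in N (left out, the last holds). Time passes only in rows, so rows that do not move let the fingers close. It gives the time, the measured TCP pose, the force, the opening and the grip force at its end, in the units of the state.
- bot.get_obs(): the state, without advancing time (a new reading comes with each control period).
- imaging.read_camera(name): name is "side" or "top" or "wrist"; returns a dict with "frame" (420x560x3 uint8, red, green, blue), "fov_y" (degrees; the focal length in pixels is half the picture's height over the tangent of half this angle, whatever the lens; pixels are square), "cx", "cy" (the principal point, pixels), "pose" (4x4, takes a point from camera to world coordinates); the wrist camera has in their place "tool_from_camera" (4x4, takes a point from camera to tool coordinates, whose origin is the TCP and whose axes are the flange's). Camera axes: x right, y up, looking along -z (the intrinsics and any distortion apply to the point x, -y, -z); pixel columns grow to the right and rows downward; lengths in m; the calibration is good to about 2 mm. A picture is of the moment at which its call begins: read the wrist's pose just before it. There is no depth.
- bot.hand_in(): hands the job in; it is judged then, once.
The state is a dict: "t": time; "q": joint angles; "joint_vel": joint speeds; "joint_torque": joint torques, N m; "eef_pos": TCP position; "tool_rot": TCP orientation; "contact_force": force on the tool from outside, world axes, zero at the start; "torque": the same for the moment, N m; "gripper_width": opening from 0.0 (shut) to 1.0 (fully open); "grasp_force": force on a finger pad.
Only numpy, scipy, OpenCV 4.12 (cv2) and the standard library are available. Lean on these libraries where they do the work, as an engineer would, in place of code of your own. Each camera call takes 0.05 s, during which the arm holds its last target. There are 200 camera calls.

## Working session

There is one attempt and no reset: what is moved stays moved. The work goes in short steps, Python scripts to look and compute and a tool call to move; the robot and the scene stay as the last step left them, time stands still between calls to the robot, and variables do not carry over. Pictures are saved under pics/ and viewed, at most 10 in all, crops included, and the job is handed in when it is done.

Besides the shell and the picture viewer there is one more tool, called after "Emit:" as a command line: name --argument value ..., lists and objects as JSON in quotes. carry_out: Moves the arm, as the interface text tells. Its arguments: {"type":"object","properties":{"targets":{"type":"array","items":{"type":"number"}},"newtons":{"type":"number"}},"required":["targets"]}

```bash
mkdir -p pics; cat > h.py <<'E'
import numpy as np, cv2
from station import bot, imaging
from scipy.spatial.transform import Rotation as R
def grab(name,fn=None):
    o=bot.get_obs(); c=imaging.read_camera(name)
    if fn: cv2.imwrite('pics/'+fn,c['frame'][:,:,::-1])
    if name=='wrist':
        T=np.eye(4); w,x,y,z=o['tool_rot']; T[:3,:3]=R.from_quat([x,y,z,w]).as_matrix(); T[:3,3]=o['eef_pos']
        c['pose']=T@np.array(c['tool_from_camera'])
    return c
def ray(c,u,v,z):
    P=np.array(c['pose']); f=c['frame'].shape[0]/2/np.tan(np.radians(c['fov_y'])/2)
    d=P[:3,:3]@np.array([(u-c['cx'])/f,-(v-c['cy'])/f,-1]); o=P[:3,3]
    return o+d*(z-o[2])/d[2]
def proj(c,p):
    P=np.array(c['pose']); f=c['frame'].shape[0]/2/np.tan(np.radians(c['fov_y'])/2)
    q=P[:3,:3].T@(np.array(p)-P[:3,3]); return c['cx']+f*q[0]/-q[2], c['cy']-f*q[1]/-q[2]
E
python3 - <<'E'
from h import *
a=grab('top','top0.png'); b=grab('side','side0.png')
for c in (a,b): print({k:v for k,v in c.items() if k!='frame'})
print(bot.get_obs(),bot.grip_point_offset)
E
```

```text
{'fov_y': 46.12352020419631, 'cx': 278.79235603422865, 'cy': 210.70366908331317, 'pose': array([[-0.32661121,  0.73820229, -0.59023935, -0.44379596],
       [-0.94511063, -0.24877864,  0.2118374 ,  0.39410801],
       [ 0.00953991,  0.62702995,  0.77893673,  1.34586058],
       [ 0.        ,  0.        ,  0.        ,  1.        ]])}
{'fov_y': 53.47049337138279, 'cx': 280.74931887457, 'cy': 205.83231024747295, 'pose': array([[-0.89188351,  0.15217764, -0.42589408,  0.07663095],
       [-0.45164579, -0.34895655,  0.82112448,  0.94150813],
       [-0.02366174,  0.92470065,  0.37995898,  0.4853243 ],
       [ 0.        ,  0.        ,  0.        ,  1.        ]])}
{'t': 0.1, 'q': array([ 1.07091239,  0.47774033,  0.02234877,  1.55632548, -0.01153489,
        1.10931502, -0.08310697]), 'joint_vel': array([ 1.71418427e-04,  1.48090090e-04, -1.37913188e-04, -3.49737172e-03,
       -7.57994084e-07, -5.90887138e-04,  4.32458084e-04]), 'joint_torque': array([ 3.87784035e-03, -5.97764432e+01,  1.61337174e+00, -2.81955725e+01,
        1.28245240e-02,  5.02787414e-03, -1.44365448e-06]), 'eef_pos': array([ 0.25753538, -0.62336873,  0.23041915]), 'tool_rot': array([-8.04027009e-04,  9.80874852e-01,  1.94637702e-01, -2.06930140e-04]), 'contact_force': array([ 0.01841541,  0.13566171, -0.07004849]), 'torque': array([-0.00258337,  0.00365418,  0.02452284]), 'grasp_force': 0.0, 'gripper_width': 1.00103930005583} 0.0187
```

View pics/top0.png

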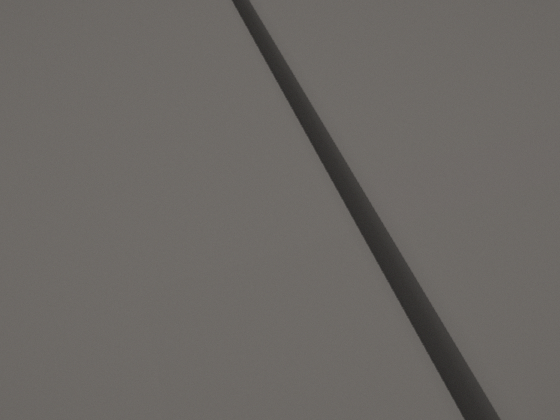

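View pics/side0.png

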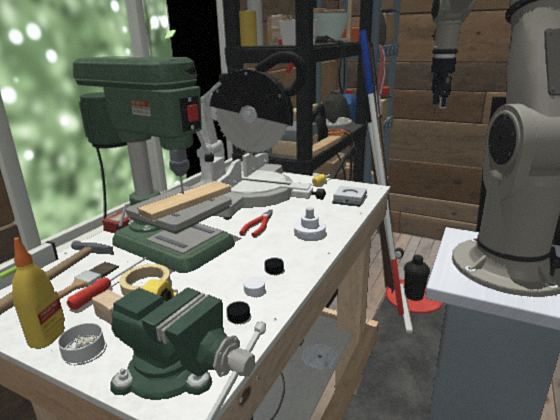

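The side view shows the light blank at about (255,287) and black look-alikes at (275,266) and (238,312), which I rule out by colour. The nested lids are at (310,225) and the die at (350,195), with the knob and a yellow object near (319,185). The top camera is blocked, showing only grey and a dark bar.

```bash
python3 - <<'E'
from h import *
c=grab('side')
im=cv2.resize(c['frame'][160:320,220:390],None,fx=4.5,fy=3.7*1.2/1.2*4.5/4.5*1.0 if 0 else 3.7,interpolation=cv2.INTER_CUBIC)
im=cv2.resize(c['frame'][165:325,220:390],(680,600) if 0 else (637,600),interpolation=cv2.INTER_CUBIC)
cv2.imwrite('pics/crop1.png',im[:,:,::-1])
for n,u,v,z in [('blank',255,283,.02),('blk1',275,263,.02),('blk2',238,309,.02),('stem',310,208,.073),('die',350,190,.024)]: print(n,ray(c,u,v,z))
E
```

```text
blank [0.459968   0.32466585 0.02      ]
blk1 [0.46008153 0.23672653 0.02      ]
blk2 [0.4447463  0.41318397 0.02      ]
stem [0.4634524  0.03347826 0.073     ]
die [ 0.45164965 -0.26136086  0.024     ]
```

View pics/crop1.png

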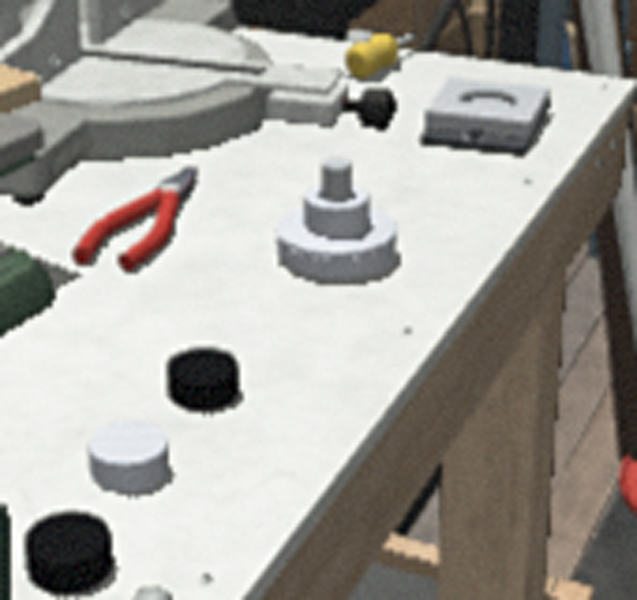

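The crop confirms the choice. The bare aluminium disc at crop (129,440) is the blank, with black discs on both sides along y. The die cavity is at (490,98) and the stem top at (337,162). I'll move over the die first and look with the wrist camera.

Emit:
carry_out --targets '[0,14,26,0,-1.6,0,14,26,0,-1.6,0,14,26,0,-1.6,0,14,26,0,-1.6,0,14,26,0,-1.6,0,14,26,0,-1.6,0,14,26,0,-1.6,0,14,26,0,-1.6,0,14,26,0,-1.6,0,14,26,0,-1.6,0,14,26,0,-1.6,0,14,26,0,-1.6,0,14,26,0,-1.6,0,12,24,0,-1.6,0,0,0,0,0,0,0,0,0,0]'

```text
t: 1.75
eef_pos: [0.4517, -0.2616, 0.2311]
tool_rot: [0.0, 1.0, 0.001, -0.0]
contact_force: [0.2, -1.2, -0.5]
gripper_width: 0.997
grasp_force: 0.0
```

```bash
cat > look.py <<'E'
import sys
from h import *
c=grab('wrist',sys.argv[1]); o=bot.get_obs()
np.savez('last.npz',pose=c['pose'],k=[c['fov_y'],c['cx'],c['cy']])
w,x,y,z=o['tool_rot']; M=R.from_quat([x,y,z,w]).as_matrix()
print(o['t'],o['eef_pos'],o['q'].round(3),'yaw toolx',np.degrees(np.arctan2(M[1,0],M[0,0])),'tz',M[:,2].round(4),o['contact_force'])
print(np.array(c['pose']).round(4),np.array(c['tool_from_camera']).round(4),c['fov_y'],c['cx'],c['cy'])
E
python3 look.py w1.png
```

```text
1.8 [ 0.45126113 -0.26251498  0.23116352] [ 0.487  0.23  -0.093  1.913  0.026  0.999 -1.188] yaw toolx 0.03598340073409242 tz [-6.e-04 -4.e-04 -1.e+00] [ 0.13055352 -0.44588372  0.50653017]
[[ 3.000e-03  9.470e-01  3.212e-01  5.347e-01]
 [-1.000e+00  3.000e-03  4.000e-04 -2.614e-01]
 [-6.000e-04 -3.212e-01  9.470e-01  3.741e-01]
 [ 0.000e+00  0.000e+00  0.000e+00  1.000e+00]] [[ 5.000e-04  9.472e-01  3.207e-01  8.290e-02]
 [ 1.000e+00 -7.000e-04  5.000e-04 -0.000e+00]
 [ 6.000e-04  3.207e-01 -9.472e-01 -1.430e-01]
 [ 0.000e+00  0.000e+00  0.000e+00  1.000e+00]] 63.12983726940296 278.4407289861608 202.50662577693666
```

View pics/w1.png

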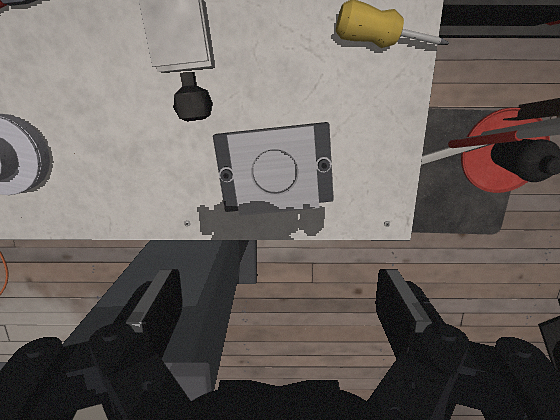

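The wrist view shows the die cavity centred at about (274,171), with cap screws at (226,175) and (323,165). The saw knob is at (192,102), the lid is partly visible at the left edge, and the screwdriver is at upper right.

```bash
cat > pt.py <<'E'
import sys
from h import *
d=np.load('last.npz'); c=dict(frame=np.zeros((420,560)),pose=d['pose'],fov_y=d['k'][0],cx=d['k'][1],cy=d['k'][2])
for a in sys.argv[1:]:
    u,v,z=map(float,a.split(',')); print(a,ray(c,u,v,z).round(4))
E
python3 pt.py 274,171,.024 252,171,.024 297,171,.024 274,149.5,.024 274,193,.024 188,75,.04 192,120,.04 20,155,.025 230,240,0
```

```text
274,171,.024 [ 0.4508 -0.2568  0.024 ]
252,171,.024 [ 0.4507 -0.2337  0.024 ]
297,171,.024 [ 0.4509 -0.2809  0.024 ]
274,149.5,.024 [ 0.4734 -0.2568  0.024 ]
274,193,.024 [ 0.4267 -0.2567  0.024 ]
188,75,.04 [ 0.5445 -0.1783  0.04  ]
192,120,.04 [ 0.5042 -0.1788  0.04  ]
20,155,.025 [0.4671 0.0049 0.025 ]
230,240,0 [ 0.3601 -0.2035  0.    ]
```

Emit:
carry_out --targets '[0,1,25,0,0,0,1,30,0,0,0,1,30,0,0,0,1,30,0,0,0,1,30,0,0,0,1,30,0,0,0,1,30,0,0,0,1,30,0,0,0,1,30,0,0,0,1,30,0,0,0,0,0,0,0,0,0,0,0,0]'

```text
t: 3.0
eef_pos: [0.4618, 0.0322, 0.2312]
tool_rot: [0.0, 1.0, 0.0, -0.0]
contact_force: [0.2, -0.4, 0.0]
gripper_width: 1.001
grasp_force: 0.0
```

```bash
python3 look.py w2.png
```

```text
3.05 [0.46179404 0.03150096 0.23116259] [ 0.092  0.146 -0.323  2.025  0.056  0.98  -1.831] yaw toolx -0.06609602521672703 tz [-3.e-04 -7.e-04 -1.e+00] [-0.16829559 -0.73881074 -0.28707101]
[[ 9.000e-04  9.471e-01  3.209e-01  5.447e-01]
 [-1.000e+00  9.000e-04  2.000e-04  3.230e-02]
 [-1.000e-04 -3.209e-01  9.471e-01  3.742e-01]
 [ 0.000e+00  0.000e+00  0.000e+00  1.000e+00]] [[ 5.000e-04  9.472e-01  3.207e-01  8.290e-02]
 [ 1.000e+00 -7.000e-04  5.000e-04 -0.000e+00]
 [ 6.000e-04  3.207e-01 -9.472e-01 -1.430e-01]
 [ 0.000e+00  0.000e+00  0.000e+00  1.000e+00]] 63.12983726940296 278.4407289861608 202.50662577693666
```

View pics/w2.png

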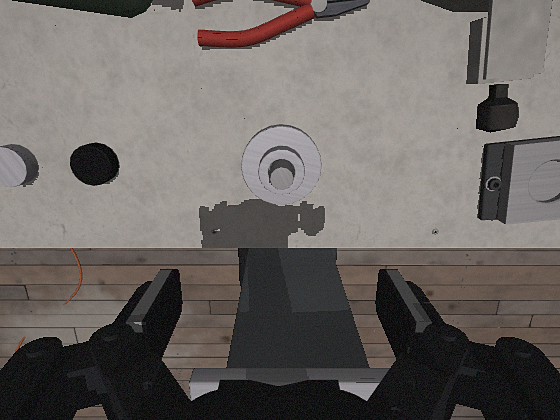

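The view shows the stem top at about (281,179) and the collar and outer lid round it. The saw knob is at (497,108), the die at right, and a black disc (95,163) and the blank (5,165) at left. Next I go over the blank with a 45° turn to clear the black discs.

```bash
python3 pt.py 281,179,.073 281,164,.025 95,163,.02 5,165,.02
```

```text
281,179,.073 [0.4652 0.03   0.073 ]
281,164,.025 [0.4686 0.0297 0.025 ]
95,163,.02 [0.4684 0.2255 0.02  ]
5,165,.02 [0.4662 0.3208 0.02  ]
```

Emit:
carry_out --targets '[0,0,20,0,4.5,0,0,29,0,4.5,0,0,29,0,4.5,0,0,29,0,4.5,0,0,29,0,4.5,0,0,29,0,4.5,0,0,29,-10,4.5,0,0,29,-10,4.5,0,0,29,-20,4.5,0,0,29,-20,4.5,0,0,12,-20,0,0,0,0,0,0,0,0,0,0,0]'

```text
t: 4.35
eef_pos: [0.4626, 0.3242, 0.151]
tool_rot: [0.001, 0.924, 0.382, -0.001]
contact_force: [0.7, -0.6, -0.6]
gripper_width: 0.998
grasp_force: 0.0
```

```bash
python3 look.py w3.png
```

```text
4.4 [0.46295036 0.32430385 0.15173972] [-0.297  0.443 -0.541  1.868  0.285  0.908 -1.76 ] yaw toolx 44.891170177173976 tz [ 6.e-04 -1.e-03 -1.e+00] [ 0.09275641  0.74520288 -0.65953741]
[[ 7.064e-01  6.702e-01  2.276e-01  5.215e-01]
 [-7.078e-01  6.688e-01  2.276e-01  3.828e-01]
 [ 3.000e-04 -3.219e-01  9.468e-01  2.939e-01]
 [ 0.000e+00  0.000e+00  0.000e+00  1.000e+00]] [[ 5.000e-04  9.473e-01  3.203e-01  8.280e-02]
 [ 1.000e+00 -6.000e-04  2.000e-04  2.000e-04]
 [ 4.000e-04  3.203e-01 -9.473e-01 -1.430e-01]
 [ 0.000e+00  0.000e+00  0.000e+00  1.000e+00]] 63.12983726940296 278.4407289861608 202.50662577693666
```

View pics/w3.png

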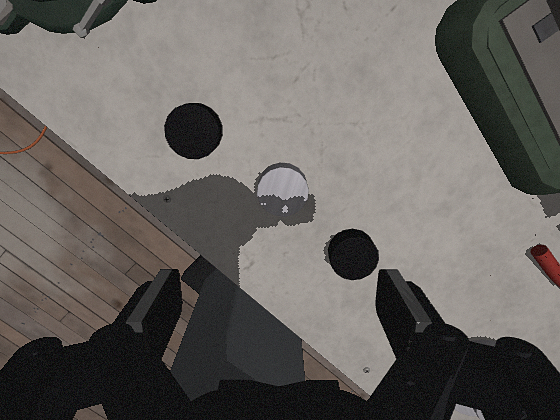

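The blank is half in shadow, centred at about (283,193), with black discs at (193,131) and (353,254).

```bash
python3 pt.py 283,193,.02 283,166,.02 283,220,.02 193,131,.02 353,254,.02; python3 - <<'E'
from h import *
im=cv2.imread('pics/w3.png')[150:240,235:335]
im=cv2.resize(np.clip(im.astype(float)*1.6,0,255).astype('uint8'),None,fx=6,fy=6,interpolation=cv2.INTER_CUBIC); cv2.imwrite('pics/c3.png',im)
E
```

```text
283,193,.02 [0.4643 0.3202 0.02  ]
283,166,.02 [0.4805 0.3366 0.02  ]
283,220,.02 [0.4471 0.3029 0.02  ]
193,131,.02 [0.4502 0.4069 0.02  ]
353,254,.02 [0.4683 0.2356 0.02  ]
```

View pics/c3.png

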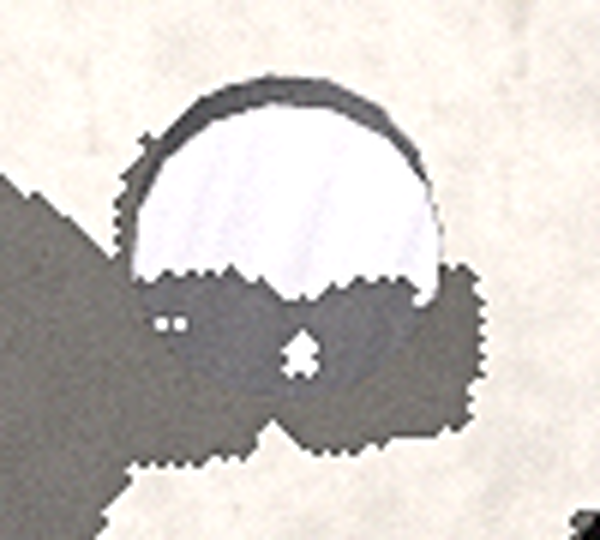

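Emit:
carry_out --targets '[0,2,-3,-20,0,0,0,0,-25,0,0,0,0,-25,0,0,0,0,-25,0,0,0,0,-25,0,0,0,0,-16,0,0,0,0,-9,0,0,0,0,0,0,120,0,0,0,0,180,0,0,0,0,180,0,0,0,0,180,0,0,0,0,180,0,0,0,0,180,0,0,0,0,180,0,0,0,0]' --newtons 40

```text
t: 5.9
eef_pos: [0.4644, 0.3235, 0.0076]
tool_rot: [0.0, 0.924, 0.383, 0.001]
contact_force: [-1.8, -1.0, 7.4]
gripper_width: 0.49
grasp_force: 39.8
```

Emit:
carry_out --targets '[180,0,0,8,0,180,0,0,15,0,180,0,0,30,0,180,0,0,35,0,180,0,0,35,0,180,0,0,27,0,180,0,-15,0,-3,180,0,-30,0,-4,180,0,-38,0,-4,180,0,-38,0,-4,180,0,-38,0,-4,180,0,-38,0,-4,180,0,-38,0,-4,180,0,-38,0,-4,180,0,-38,0,-4,180,-2,-38,0,-4,180,-2,-38,0,-4,180,-2,-38,0,-2,180,-2,-38,0,0,180,-2,-38,0,0]'

```text
t: 7.9
eef_pos: [0.4525, -0.1796, 0.1564]
tool_rot: [-0.0, 1.0, -0.0, -0.0]
contact_force: [0.3, 0.6, -1.1]
gripper_width: 0.49
grasp_force: 40.9
```

Emit:
carry_out --targets '[180,-2,-38,0,0,180,-1,-38,0,0,180,-1,-30,0,0,180,0,-17,0,0,180,0,-5,0,0,180,0,0,0,0,180,0,0,0,0]'

```text
t: 8.6
eef_pos: [0.4497, -0.3044, 0.1562]
tool_rot: [-0.0, 1.0, 0.001, -0.0]
contact_force: [0.1, 0.2, 0.1]
gripper_width: 0.492
grasp_force: 40.9
```

```bash
python3 look.py w4.png
```

```text
8.65 [ 0.44983186 -0.30423866  0.15623174] [ 0.602  0.355 -0.149  1.936  0.068  0.855 -1.151] yaw toolx 0.14098488277639912 tz [-2.e-04  9.e-04 -1.e+00] [-0.66666982  0.66714188 -0.46593787]
[[ 2.300e-03  9.470e-01  3.211e-01  5.326e-01]
 [-1.000e+00  2.700e-03 -8.000e-04 -3.044e-01]
 [-1.600e-03 -3.211e-01  9.471e-01  2.992e-01]
 [ 0.000e+00  0.000e+00  0.000e+00  1.000e+00]] [[ 5.000e-04  9.472e-01  3.207e-01  8.290e-02]
 [ 1.000e+00 -7.000e-04  5.000e-04 -0.000e+00]
 [ 6.000e-04  3.207e-01 -9.472e-01 -1.430e-01]
 [ 0.000e+00  0.000e+00  0.000e+00  1.000e+00]] 63.12983726940296 278.4407289861608 202.50662577693666
```

View pics/w4.png

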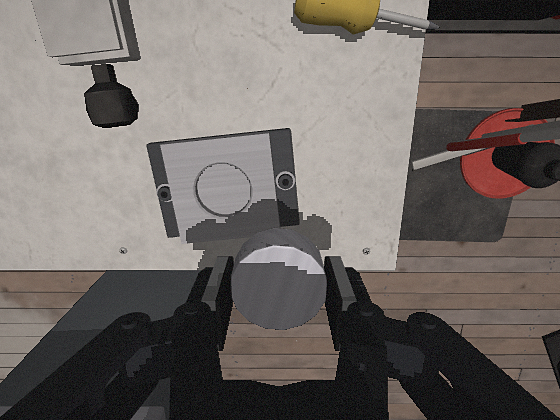

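The blank is held with its top face centred at about (280,288). The cavity is centred at about (223.5,189), and I overshot in y by about 47 mm.

```bash
python3 pt.py 280,288,.1686 280,247,.1686 280,330,.1686 232,288,.1686 328,288,.1686 223.5,189,.024 195,189,.024 252,189,.024 223,162,.024 223,216,.024; python3 - <<'E'
from h import *
im=cv2.imread('pics/w4.png')[120:340,140:350]
cv2.imwrite('pics/c4.png',cv2.resize(np.clip(im.astype(float)*1.5,0,255).astype('uint8'),None,fx=2.7,fy=2.7,interpolation=cv2.INTER_CUBIC))
E
```

```text
280,288,.1686 [ 0.4485 -0.3051  0.1686]
280,247,.1686 [ 0.4685 -0.305   0.1686]
280,330,.1686 [ 0.4262 -0.3051  0.1686]
232,288,.1686 [ 0.4485 -0.2839  0.1686]
328,288,.1686 [ 0.4486 -0.3262  0.1686]
223.5,189,.024 [ 0.4511 -0.258   0.024 ]
195,189,.024 [ 0.4511 -0.2341  0.024 ]
252,189,.024 [ 0.4512 -0.282   0.024 ]
223,162,.024 [ 0.4741 -0.2588  0.024 ]
223,216,.024 [ 0.4269 -0.2564  0.024 ]
```

View pics/c4.png

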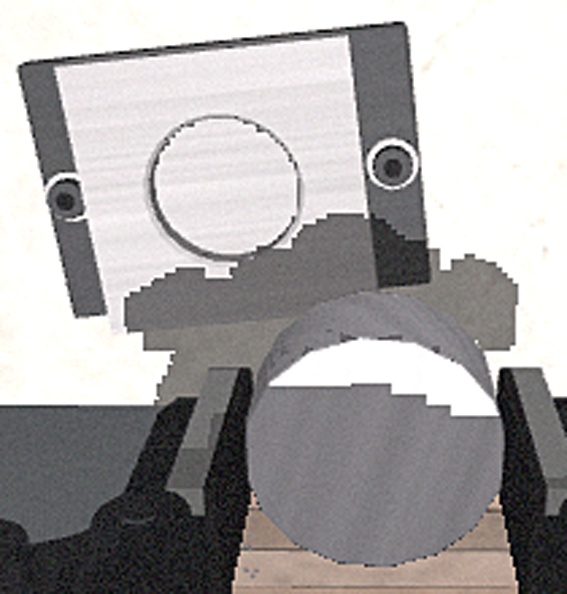

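Emit:
carry_out --targets '[180,1,17,0,0,180,1,20,0,0,180,0.5,10,0,0,180,0,0,-30,0,180,0,0,-40,0,180,0,0,-30,0,180,0,0,-18,0,180,0,0,0,0,180,0,0,0,0]'

```text
t: 9.55
eef_pos: [0.4526, -0.2586, 0.0387]
tool_rot: [-0.0, 1.0, 0.001, 0.0]
contact_force: [0.5, 0.0, -1.1]
gripper_width: 0.489
grasp_force: 40.9
```

Emit:
carry_out --targets '[180,0,0,-2,0,180,0,0,-2,0,180,0,0,-2,0,180,0,0,-2,0,180,0,0,0,0]'

```text
t: 10.05
eef_pos: [0.4522, -0.2589, 0.0302]
tool_rot: [-0.0, 1.0, 0.0, -0.0]
contact_force: [-0.4, -0.3, 0.4]
gripper_width: 0.492
grasp_force: 40.9
```

Emit:
carry_out --targets '[180,0,0,-1.5,0,180,0,0,-1.5,0,180,0,0,-1.5,0,180,0,0,0,0]'

```text
t: 10.45
eef_pos: [0.4522, -0.2587, 0.0255]
tool_rot: [-0.0, 1.0, 0.0, -0.0]
contact_force: [-0.0, 1.6, -1.5]
gripper_width: 0.494
grasp_force: 40.8
```

```bash
python3 look.py w5.png
```

```text
10.5 [ 0.45210361 -0.25866355  0.02555673] [ 0.512  0.528 -0.139  2.062  0.131  0.56  -1.29 ] yaw toolx 0.05275341673630526 tz [-4.e-04  3.e-04 -1.e+00] [-0.02170734  1.1055598  -1.83355923]
[[ 1.400e-03  9.471e-01  3.210e-01  5.351e-01]
 [-1.000e+00  1.600e-03 -4.000e-04 -2.587e-01]
 [-9.000e-04 -3.210e-01  9.471e-01  1.685e-01]
 [ 0.000e+00  0.000e+00  0.000e+00  1.000e+00]] [[ 5.000e-04  9.472e-01  3.207e-01  8.290e-02]
 [ 1.000e+00 -7.000e-04  5.000e-04 -0.000e+00]
 [ 6.000e-04  3.207e-01 -9.472e-01 -1.430e-01]
 [ 0.000e+00  0.000e+00  0.000e+00  1.000e+00]] 63.12983726940296 278.4407289861608 202.50662577693666
```

Emit:
carry_out --targets '[180,0,0,-1,0,180,0,0,-1,0,180,0,0,0,0]'

```text
t: 10.8
eef_pos: [0.4522, -0.2587, 0.0237]
tool_rot: [-0.0, 1.0, 0.0, -0.0]
contact_force: [-1.3, 1.4, -0.9]
gripper_width: 0.494
grasp_force: 40.9
```

Emit:
carry_out --targets '[180,0,0,-1,0,180,0,0,0,0]'

```text
t: 11.0
eef_pos: [0.4522, -0.2587, 0.0236]
tool_rot: [-0.0, 1.0, 0.0, -0.0]
contact_force: [-3.0, 4.0, 10.8]
gripper_width: 0.491
grasp_force: 41.9
```

Seated: the floor contact came at the predicted height. Releasing.

Emit:
carry_out --targets '[150,0,0,1,0,120,0,0,0,0,60,0,0,0,0,0,0,0,0,0,0,0,0,10,0,0,0,0,25,0,0,0,0,35,0,0,0,0,35,0,0,0,0,35,0,0,0,0,0,0,0,0,0,0,0]'

```text
t: 12.1
eef_pos: [0.4527, -0.2592, 0.165]
tool_rot: [0.001, 1.0, 0.0, 0.001]
contact_force: [0.3, 0.2, -0.8]
gripper_width: 1.0
grasp_force: 0.0
```

```bash
python3 look.py w6.png
```

```text
12.15 [ 0.45192201 -0.25883608  0.16386482] [ 0.544  0.313 -0.172  1.979  0.07   0.855 -1.236] yaw toolx 0.036482398691330284 tz [ 0.e+00 -2.e-04 -1.e+00] [ 0.12440179  0.18088495 -0.5492249 ]
[[ 1.100e-03  9.479e-01  3.187e-01  5.353e-01]
 [-1.000e+00  8.000e-04  9.000e-04 -2.590e-01]
 [ 6.000e-04 -3.187e-01  9.479e-01  3.082e-01]
 [ 0.000e+00  0.000e+00  0.000e+00  1.000e+00]] [[ 5.000e-04  9.472e-01  3.207e-01  8.290e-02]
 [ 1.000e+00 -7.000e-04  5.000e-04 -0.000e+00]
 [ 6.000e-04  3.207e-01 -9.472e-01 -1.430e-01]
 [ 0.000e+00  0.000e+00  0.000e+00  1.000e+00]] 63.12983726940296 278.4407289861608 202.50662577693666
```

View pics/w6.png

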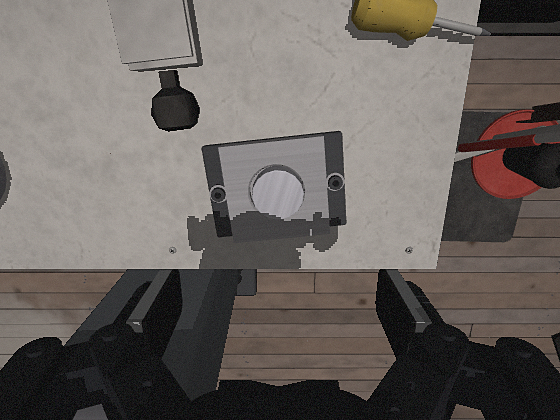

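The blank sits in the cavity, its top centred at about (278,194), concentric with the die. That was my tenth picture, so from here I measure by code.

```bash
cat > circ.py <<'E'
# fit circle (known world height, radius) to image edges: maximise gradient along the projected circle
from h import *
from scipy.optimize import minimize
def fit(c,x0,z,r,span=.008):
    g=cv2.GaussianBlur(cv2.cvtColor(c['frame'],cv2.COLOR_RGB2GRAY),(0,0),1.0).astype(np.float32)
    G=np.hypot(cv2.Sobel(g,cv2.CV_32F,1,0),cv2.Sobel(g,cv2.CV_32F,0,1)); G=np.minimum(G,80)
    t=np.linspace(0,2*np.pi,120,endpoint=False)
    best=[]
    for dx in np.arange(-span,span+1e-9,.0005):
        for dy in np.arange(-span,span+1e-9,.0005):
            uv=np.array([proj(c,[x0[0]+dx+r*a,x0[1]+dy+r*b,z]) for a,b in zip(np.cos(t[::2]),np.sin(t[::2]))],np.float32)
            s=cv2.remap(G,uv[:,0:1],uv[:,1:2],cv2.INTER_LINEAR).mean(); best.append((s,x0[0]+dx,x0[1]+dy))
    best.sort(reverse=True); b=np.array(best[:5]); return b[0,0].round(1),b[:,1:].mean(0).round(4)
def load(fn,pose,k):
    return dict(frame=cv2.imread('pics/'+fn)[:,:,::-1].copy(),pose=np.array(pose),fov_y=k[0],cx=k[1],cy=k[2])
E
python3 - <<'E'
from circ import *
d=np.load('last.npz'); c=load('w6.png',d['pose'],d['k'])
print('blank top',fit(c,(.451,-.258),.036,.022)); print('cavity',fit(c,(.451,-.258),.024,.0235))
print(ray(c,278,194,.036))
P=[[9e-4,.9471,.3209,.5447],[-1,9e-4,2e-4,.0323],[-1e-4,-.3209,.9471,.3742],[0,0,0,1]]
c=load('w2.png',P,d['k'])
print('stem',fit(c,(.466,.030),.073,.011)); print('collar',fit(c,(.466,.030),.049,.023)); print('skirt',fit(c,(.466,.030),.025,.042))
E
```

```text
blank top (np.float64(68.1), array([ 0.4535, -0.2586]))
cavity (np.float64(69.8), array([ 0.4497, -0.2589]))
[ 0.45122466 -0.2588558   0.036     ]
stem (np.float64(74.4), array([0.4661, 0.0298]))
collar (np.float64(54.1), array([0.4692, 0.0298]))
skirt (np.float64(55.6), array([0.4649, 0.0283]))
```

Emit:
carry_out --targets '[0,0,20,0,0,0,1,30,0,0,0,1,30,0,0,0,1,30,0,0,0,1,30,0,0,0,1,30,0,0,0,1,30,0,0,0,1,30,0,0,0,2,30,0,0,0,2,20,0,0,0,2,8,0,0,0,0,0,0,0,0,0,0,0,0]'

```text
t: 13.45
eef_pos: [0.4648, 0.0279, 0.1632]
tool_rot: [0.0, 1.0, -0.0, -0.001]
contact_force: [-0.9, -0.9, -0.0]
gripper_width: 1.001
grasp_force: 0.0
```

```bash
python3 - <<'E'
from circ import *
c=grab('wrist','w7.png'); o=bot.get_obs(); print(o['t'],o['eef_pos'])
for n,z,r in (('stem',.073,.011),('collar',.049,.023),('skirt',.025,.042)): print(n,fit(c,(.466,.030),z,r))
E
```

```text
13.5 [0.46489855 0.02765258 0.16332089]
stem (np.float64(75.7), array([0.4659, 0.0297]))
collar (np.float64(62.9), array([0.4696, 0.0298]))
skirt (np.float64(45.6), array([0.4664, 0.0289]))
```

Emit:
carry_out --targets '[0,1,2,-15,0,0,0,0,-30,0,0,0,0,-30,0,0,0,0,-22,0,0,0,0,-13,0,0,0,0,0,0,120,0,0,0,0,230,0,0,0,0,230,0,0,0,0,230,0,0,0,0,230,0,0,0,0,230,0,0,0,0,230,0,0,0,0,230,0,0,0,0]' --newtons 80

```text
t: 14.9
eef_pos: [0.4668, 0.0306, 0.0545]
tool_rot: [0.0, 1.0, 0.0, 0.001]
contact_force: [-1.2, -2.5, 5.9]
gripper_width: 0.221
grasp_force: 78.0
```

Emit:
carry_out --targets '[230,0,0,4,0,230,0,0,10,0,230,0,0,20,0,230,0,0,25,0,230,0,0,15,0,230,-1,-15,0,0,230,-2,-30,0,0,230,-2,-35,0,0,230,-2,-35,0,0,230,-2,-35,0,0,230,-2,-35,0,0,230,-2,-35,0,0,230,-1,-30,0,0,230,-1,-22,0,0,230,0,-12,0,0,230,0,-5,0,0,230,0,0,0,0,230,0,0,0,0]'

```text
t: 16.7
eef_pos: [0.4515, -0.2563, 0.1278]
tool_rot: [-0.0, 1.0, 0.001, -0.0]
contact_force: [0.2, 0.1, -5.6]
gripper_width: 0.222
grasp_force: 78.8
```

```bash
python3 - <<'E'
from circ import *
P=[];
for _ in range(3): o=bot.get_obs(); P.append(o['eef_pos']); imaging.read_camera('wrist')
c=grab('wrist','w8.png'); o=bot.get_obs(); e=np.mean(P,0); print(o['t'],e,P)
dz=e[2]-.0545
for n,z,r in (('stem',.073,.011),('collar',.049,.023),('skirt',.025,.042)): print(n,fit(c,(e[0],e[1]),z+dz,r))
s=grab('side'); print('side stem/skirt',fit(s,e[:2],.073+dz,.011),fit(s,e[:2],.025+dz,.042))
E
```

```text
16.9 [ 0.45149096 -0.25631824  0.12779098] [array([ 0.45145096, -0.25629014,  0.1277745 ]), array([ 0.4514921 , -0.25628487,  0.12778835]), array([ 0.4515298 , -0.25637971,  0.12781009])]
stem (np.float64(43.7), array([ 0.4504, -0.2564]))
collar (np.float64(48.3), array([ 0.4494, -0.255 ]))
skirt (np.float64(57.3), array([ 0.4496, -0.2551]))
side stem/skirt (np.float64(71.7), array([ 0.4592, -0.2486])) (np.float64(64.6), array([ 0.4533, -0.259 ]))
```

Emit:
carry_out --targets '[230,0.5,-2.4,-5,0,230,0,0,-13,0,230,0,0,-13,0,230,0,0,0,0,230,0,0,-2,0,230,0,0,-2,0,230,0,0,-2,0,230,0,0,0,0]'

```text
t: 17.75
eef_pos: [0.4518, -0.2603, 0.0908]
tool_rot: [0.0, 1.0, 0.0, 0.0]
contact_force: [0.2, -0.0, -5.0]
gripper_width: 0.22
grasp_force: 78.8
```

Emit:
carry_out --targets '[230,0,0,-2,0,230,0,0,-2,0,230,0,0,0,0]'

```text
t: 18.05
eef_pos: [0.4516, -0.2598, 0.0866]
tool_rot: [-0.0, 1.0, 0.001, -0.0]
contact_force: [-0.2, 0.8, -4.8]
gripper_width: 0.222
grasp_force: 78.8
```

Emit:
carry_out --targets '[230,0,1,0,0,230,0,0,-2,0,230,0,0,-2,0,230,0,0,-2,0,230,0,0,0,0]'

```text
t: 18.55
eef_pos: [0.4515, -0.2592, 0.0804]
tool_rot: [-0.0, 1.0, 0.0, -0.0]
contact_force: [0.6, 1.1, -3.9]
gripper_width: 0.223
grasp_force: 78.8
```

Emit:
carry_out --targets '[230,0,0,-1,0,230,0,0,-1,0,230,0,0,0,0]'

```text
t: 18.85
eef_pos: [0.4518, -0.2593, 0.0788]
tool_rot: [0.0, 1.0, 0.0, 0.0]
contact_force: [-0.0, -0.3, -5.0]
gripper_width: 0.224
grasp_force: 78.8
```

Emit:
carry_out --targets '[230,0,0,-1,0,230,0,0,0,0]'

```text
t: 19.05
eef_pos: [0.452, -0.2597, 0.0785]
tool_rot: [0.0, 1.0, 0.0, 0.0]
contact_force: [-0.8, 0.2, 4.3]
gripper_width: 0.225
grasp_force: 79.7
```

Emit:
carry_out --targets '[230,0,0,-0.5,0,230,0,0,0,0]'

```text
t: 19.25
eef_pos: [0.452, -0.2599, 0.0784]
tool_rot: [0.0, 1.0, 0.0, 0.0]
contact_force: [-3.3, -1.0, 9.1]
gripper_width: 0.221
grasp_force: 80.3
```

Emit:
carry_out --targets '[230,0,0,0.8,0,180,0,0,0,0,100,0,0,0,0,0,0,0,0,0,0,0,0,0,0,0,0,0,0,0,0,0,0,0,0]' --newtons 40

```text
t: 19.95
eef_pos: [0.4518, -0.2593, 0.0781]
tool_rot: [0.0, 1.0, 0.0, 0.0]
contact_force: [0.1, 0.7, 0.4]
gripper_width: 1.005
grasp_force: 0.0
```

```bash
python3 - <<'E'
from circ import *
c=grab('wrist','w9.png'); o=bot.get_obs(); e=o['eef_pos']; print(o['t'],e,o['gripper_width'],o['contact_force'])
for n,z,r in (('stem',.097,.011),('collar',.073,.023),('skirt',.049,.042)): print(n,fit(c,(e[0],e[1]),z,r,.006))
E
```

```text
20.0 [ 0.45179636 -0.25922629  0.07807812] 1.0027450143339849 [-0.04093747 -0.32479639 -0.86837094]
stem (np.float64(24.2), array([ 0.4496, -0.2615]))
collar (np.float64(38.3), array([ 0.453 , -0.2577]))
skirt (np.float64(55.9), array([ 0.4505, -0.2581]))
```

Emit:
carry_out --targets '[0,0,0,-8,0,0,0,0,-9,0,0,0,0,-6,0,0,0,0,0,0,80,0,0,0,0,120,0,0,0,0,180,0,0,0,0,180,0,0,0,0,180,0,0,0,0,180,0,0,0,0,180,0,0,0,0]' --newtons 35

```text
t: 21.1
eef_pos: [0.4521, -0.2593, 0.0557]
tool_rot: [0.0, 1.0, 0.0, 0.0]
contact_force: [-0.4, 1.5, 6.1]
gripper_width: 0.519
grasp_force: 35.8
```

Collar gripped (46 mm). Now a slow straight lift, watching the lateral force.

Emit:
carry_out --targets '[180,0,0,1.5,0,180,0,0,1.5,0,180,0,0,3,0,180,0,0,3,0,180,0,0,0,0]'

```text
t: 21.6
eef_pos: [0.452, -0.2594, 0.0645]
tool_rot: [0.0, 1.0, 0.0, 0.0]
contact_force: [-0.0, -0.2, -2.4]
gripper_width: 0.52
grasp_force: 36.1
```

```bash
python3 - <<'E'
from circ import *
c=grab('wrist','w10.png'); o=bot.get_obs(); e=o['eef_pos']; print(o['t'],e,o['contact_force'],o['torque'])
dz=e[2]-.0557
for n,z,r in (('stem nolift',.097,.011),('stem lifted',.097+dz,.011),('collar',.073+dz,.023)): print(n,fit(c,(e[0],e[1]),z,r,.005))
E
```

```text
21.65 [ 0.45189086 -0.25937605  0.064337  ] [ 0.2440199   1.03840494 -2.58240986] [-0.03534829 -0.04391234  0.01921712]
stem nolift (np.float64(33.9), array([ 0.4505, -0.2606]))
stem lifted (np.float64(27.6), array([ 0.4564, -0.2611]))
collar (np.float64(56.6), array([ 0.4496, -0.2594]))
```

Only the outer lid's weight is carried and there is no side force. I'll continue straight up.

Emit:
carry_out --targets '[180,0,0,5,0,180,0,0,6,0,180,0,0,6,0,180,0,0,6,0,180,0,0,6,0,180,0,0,6,0,180,0,0,6,0,180,0,0,6,0,180,0,0,12,0,180,0,0,20,0,180,0,0,20,0,180,0,0,20,0,180,0,0,10,0,180,0,0,4,0,180,0,0,0,0,180,0,0,0,0,180,0,0,0,0]'

```text
t: 23.35
eef_pos: [0.4512, -0.259, 0.1961]
tool_rot: [-0.0, 1.0, 0.0, -0.001]
contact_force: [-0.3, -0.1, -2.4]
gripper_width: 0.516
grasp_force: 36.2
```

```bash
python3 - <<'E'
from circ import *
o=bot.get_obs(); e=o['eef_pos']; print(o['t'],e,o['contact_force'],o['gripper_width'],o['grasp_force'])
dz=e[2]-.0557
c=grab('wrist','w11.png')
for n,z,r in (('collar',.073+dz,.023),('skirt',.049+dz,.042)): print(n,fit(c,e[:2],z,r,.006))
s=grab('side','s2.png')
for n,z,r in (('stem on die',.097,.011),('inner cap',.044,.035),('outer collar',.073+dz,.023),('outer skirt top',.049+dz,.042)): print(n,fit(s,(.4515,-.259),z,r,.012), proj(s,(.451,-.259,z)))
E
```

```text
23.35 [ 0.45117666 -0.25899119  0.19614499] [-0.30953931 -0.1388787  -2.35420157] 0.5160821219895091 36.172479037195444
collar (np.float64(52.4), array([ 0.4496, -0.2587]))
skirt (np.float64(57.3), array([ 0.4493, -0.2592]))
stem on die (np.float64(77.1), array([ 0.4635, -0.2645])) (np.float64(350.8904453894259), np.float64(168.1617144994148))
inner cap (np.float64(66.0), array([ 0.4396, -0.2704])) (np.float64(350.21280625732686), np.float64(184.30200814895912))
outer collar (np.float64(74.4), array([ 0.4517, -0.2621])) (np.float64(352.45604396037044), np.float64(130.87162973987625))
outer skirt top (np.float64(65.8), array([ 0.4495, -0.2499])) (np.float64(352.1243524981989), np.float64(138.7719963906511))
```

```bash
python3 - <<'E'
from h import *
s=grab('side'); g=cv2.cvtColor(s['frame'],cv2.COLOR_RGB2GRAY)
print({z:tuple(np.round(proj(s,(.451,-.259,z)),0)) for z in (.169,.097,.044,.024)})
for v in range(136,204,2): print(v,' '.join(f'{x//10:2d}' for x in g[v,328:376:2]))
E
```

```text
{0.169: (np.float64(352.0), np.float64(145.0)), 0.097: (np.float64(351.0), np.float64(168.0)), 0.044: (np.float64(350.0), np.float64(184.0)), 0.024: (np.float64(350.0), np.float64(190.0))}
136 12 15 15 15 15 15 11  6  8  7  5  3  8 11 11 11  6  2  2  6  6 10 13 13
138 17 17 16 17 14 10 19 22 22 10 10 10 11 12 11 11  9  9  6  6  6  9 13 12
140 16 16 16 11  7 12 24 23 23 19 10 11 11 11 11 10  9  9  9  7  6  7 13 12
142 16 13  8  8  8 10 11 15 18 21 12 10 10 10 11 10 10 11 10  7  6  5 13 12
144  9  8  8  7  3  7 11 12 10 10 11 11 12 12 11 11 11 11 10  7  6  5 12 12
146  8  7  5  3  2  5 11 11 10 10 11 11 11 12 11 11 11 10 10  6  6  4 11 13
148  5  2  2  2  2  2  2  6  7  9 11 11 11 11 11 11  8  6  5  6  7  5 10 13
150  3  2  2  3  3  2  2  5  5  5  6  5  3  3  3  2  2  2  3  6  6  6  9 13
152  2  2  2  3  1  6  8  7  6  6  6  3  2  2  3  3  3  2  4  6  7  6  6 13
154  2  2  2  2  5  8 11 12  9  5  4  3  3  2  2  2  2  2  4  6  6  5  5 12
156  2  2  3  7  9  4 11 12  6  4  3  2  3  3  2  3  2  2  4  6  6  6  3 12
158  2  4  9  9 10  9  7  6  5  3  3  2  4  3  3  2  4  3  4  6  6  6  3 11
[... 972 characters left out ...]
3 23 22 20 20 22
186 23 23 23 23 23 23 15 20 16  8  8  8  8  8  8  9  8 22 23 22 23 22 23 23
188 23 23 23 23 23 20  8 10 13  9  9  9  9  9  9  9  9 21 17 18 23 22 22 22
190 23 23 23 23 21 20  9  9  9  9  9 10 10 10 10  9  8  8  7 14 23 23 23 23
192 23 23 23 23 20 21 16  9  9  9  9  9 10 10  9  9  8  8  7  7 23 23 23 23
194 23 23 23 17 18 20 21 20 18 12  9  9  9  9  8  8  8  8  8 18 24 23 23 23
196 23 23 24  9  9 10 10 11 12 14 11  9  9  8  8  8  8  8  5 10  9 15 16 15
198 23 23 24  9 10 10  9 10 10 10 10 10 10 10 10 10 10  8  8 10  9  9 18 21
200 23 23 19  7  8  8  8  8  9  4  6  9  9 10 10 10 10  6 10 10 10 10  9 15
202 23 23 11  3  4  5  5  6  9  6  9  8  7  7  4  5  5  8 10 10 10 10 10  9
```

The side image confirms the inner lid on the die, with its stem from row 168 and its cap at rows 184–196. The outer lid is level well above it.

```bash
python3 -c "
from station import bot
print(bot.hand_in())"
```

```text
the job is handed in; nothing more can be done
None
```

The job is handed in: the blank is seated in the die, the inner lid sits on the die over it, and the arm is holding the outer lid level about 70 mm above the stem's top.

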